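# Index the jar carousel and swing the filling nozzle over the jar

## Robot

A 6-joint arm with a two-finger parallel gripper is mounted at the origin on the work surface. World frame = base frame: x ahead of the robot, y to its left, z up, the work surface at z = 0. Lengths are in m, angles in rad, forces in N, time in s.
With the tool pointing down it reaches from about 0.375 to 0.975 m from the base axis. Payload 3.8 kg.
Tool frame: the origin (TCP) lies at the centre of the arm's flange, where the gripper is bolted on; the fingertips stand 166 mm ahead of it and the grasp point (between the pads) lies 147 mm ahead of it (ctrl.tip_extent is the distance from the TCP to the fingertips, in m); z points along the fingers, y is the direction in which the jaws open and shut (so a half turn about z gives the same grasp; the last joint's range is limited). The gripper opens to 88 mm and grips with 3 to 60 N. Pads are 18 mm wide; open, the fingers measure 123 mm over their backs; the gripper's body (75 mm by 187 mm) begins 45 mm behind the grasp point.
Start: joints at [1.298, 0.264, 1.604, -0, 1.274, -0.037], TCP at [0.158, 0.656, 0.405] pointing down, gripper open.
Joint ranges: [-2.63, 2.63], [-0.94, 2.18], [0.31, 2.57], [-1.31, 4.45], [0, 2.66], [-2.55, 2.55]. Speed limits (rad/s): [2.57, 2.57, 3.14, 3.14, 3.14, 3.14].

## Interface

Orientations are given as a unit quaternion [w, x, y, z].
In Python, from workcell import ctrl gives the robot as it stands. The module is installed in compiled form; this text tells all that it offers.
- The arm moves only by the tool carry_out, never from a script. Its argument "moves" is a list of rows, each a list of 3 entries, a list of its own where there are three numbers: the shift along the world's x, y, z in m, then the turn, a rotation vector about the world's x, y, z in degrees, then the finger opening in m, from 0 to 0.0881. In form: [[[tx, ty, tz], [ax, ay, az], gripper], ...]. A call has 1 to 10 rows; each row is the pose to reach, as a shift and turn from the pose measured when the call began; what a row does not reach only later rows make up. A row lasts 1/10 s, in which the tool goes at most 50 mm and 8.59 degrees, less where a joint would pass 70% of its speed; a pose out of reach is approached as far as the arm can. A call with a gripper value outside its range is refused whole. The fingers move at their own pace and stop on an object; "squeeze" is the grip in N (left out, the last holds). Time passes only in rows, so rows that repeat a pose let the fingers close. It gives the time, the measured TCP pose, the force and the opening at its end, in the units of the state.
- ctrl.sense(): the state, without advancing time (a new reading comes with each control period).
- ctrl.capture(name): name is "side" or "top" or "wrist"; returns the picture (400x640x3 uint8, red, green, blue); there is no depth.
- ctrl.camera_model(name): a dict with "intrinsics" (3x3 intrinsics, pixels), "k1" (the pictures are not rectified: a ray, as slopes to the right and down, at radius r is drawn at 1 + k1 r^2 times it, then the intrinsics apply), "world_from_camera" (4x4, takes a point from camera to world coordinates). Camera axes: x right, y up, looking along -z (the intrinsics and any distortion apply to the point x, -y, -z); pixel columns grow to the right and rows downward; lengths in m; the calibration is good to about 2 mm. A picture is of the moment at which its call begins: read the wrist's pose just before it. camera_model takes no time and is no camera call; for the wrist camera it gives the pose at the moment of the call.
- ctrl.close_job(): hands the job in, once; it reports no verdict.
Trained networks look in the newest picture that a camera, given by its name, has taken for a name from the list of things; names that differ only in an ending like _2 or _b are one class to them, and where a whole thing is asked for, a point or a joint stands for the part that bears it (a point fixed in the world has none). Each returns a list of dicts, best first, with "confidence" (0 to 1); they miss things now and then, are a little off and sometimes report something else, mostly with a low value. They report only what shows in the picture. A call takes as long as a camera call. They do not tell look-alikes from the thing itself.
- ctrl.search_frame(camera, name): "point" ([x, y, z] in m, in the coordinates of the camera as it stood for that picture, good to about 4 mm: the middle of the surface that is visible of it).
The state is a dict: "t": time; "joint_pos": joint angles; "qd": joint speeds; "joint_torque": joint torques, N m; "eef_pos": TCP position; "eef_rot": TCP orientation; "force": force on the tool from outside, world axes, zero at the start; "wrist_torque": the same for the moment, N m; "width": finger opening in m.
Only numpy, scipy, OpenCV 4.12 (cv2) and the standard library are available. Lean on these libraries where they do the work, as an engineer would, in place of code of your own. Each camera call takes 0.05 s, during which the arm holds its last target. There are 200 camera calls.

## Task

With one fingertip, push the carousel round by the upright paddles at the ends of its arms until the wide open jar stands at the filling place, on the line from the carousel's axis to the post. Then push the parked nozzle arm round to its stop, so that the nozzle hangs over the middle of the jar's mouth, and draw the hand clear. Only push, gently: pinch and lift nothing, do not touch the jar or the vials themselves, and leave the other things on the bench where they stand.

Things in the scene. Friction and masses are not known exactly. Their poses are not given: they have to be found in the camera images.
- post (a point): Steel post of the filling station, fixed to the bench: a white round base (200 mm across, 12 mm thick) carries the carousel; a 50 mm wide foot bar runs from it to the post, 200 mm from the carousel's axis. This point is the post's vertical axis, 145 mm up, where the nozzle arm pivots; the arm's round boss there is 34 mm across, its top 149 mm up.
- nozzle_arm (a joint): Swing angle of the nozzle arm about the post, rad. 0 = at its stop: the arm points from the post straight at the carousel's axis. Growing values turn it away from the stop, counter-clockwise seen from above, up to 1.9. It starts parked at 0.9 to 1.65 and stays where it is left (turning friction about 0.06 Nm).
- nozzle (a point): Lower tip of the steel nozzle (8 mm thick, pointing down) under the nozzle arm, 115 mm from the post's axis, 98 mm above the bench, 16 mm above the jar's rim. The arm is a straight flat aluminium bar from the post's axis through a point above the nozzle: 12 mm thick, underside 115 mm and top 145 mm above the bench, reaching 132 mm from the post's axis.
- fill (a point): The filling place: point on the station's base (12 mm above the bench), on the line from the carousel's axis to the post, 85 mm from the carousel's axis; straight below the nozzle when the nozzle arm is at its stop.
- carousel: Four-armed carousel, turning without end about a vertical axis and staying where it is left (turning friction about 0.09 Nm). Origin on its axis at bench height; z up; its x axis points along the arm that carries the jar, the other three arms lie at 90, 180 and 270 degrees and carry the vials. Hub 44 mm across, top 72 mm up.
- jar_paddle (a point): Centre of the top edge of the jar arm's paddle, 137.5 mm from the carousel's axis, 90 mm up. All four arms are alike: an aluminium bar (30 to 55 mm up), a square white pocket (44 mm wide for the jar, 32 mm for the vials, top 55 mm up) centred 85 mm from the axis, and at the outer end an upright flat paddle for pushing: 10 mm thick, 120 to 155 mm from the axis, 30 to 90 mm up.
- jar_rim (a point): The wide open jar: white plastic, round, 35 mm across at its open mouth (30 mm inside), 55 mm tall, standing loose in the large pocket with about 2 mm play. This point is the centre of its mouth, 82 mm above the bench.
- vial1_top (a point): Narrow vial, 22 mm across, closed with a blue 24 mm cap, 59 mm tall, standing loose in the pocket of the arm at 90 degrees from the jar's arm. This point is the centre of the cap's top, 86 mm above the bench. Not to be touched.
- vial2_top (a point): Narrow vial, 22 mm across, closed with a blue 24 mm cap, 59 mm tall, standing loose in the pocket of the arm at 180 degrees from the jar's arm. This point is the centre of the cap's top, 86 mm above the bench. Not to be touched.
- vial3_top (a point): Narrow vial, 22 mm across, closed with a blue 24 mm cap, 59 mm tall, standing loose in the pocket of the arm at 270 degrees from the jar's arm. This point is the centre of the cap's top, 86 mm above the bench. Not to be touched.
- wash_bottle_top (a point): Bystander, leave alone: round plastic bottle, 60 mm across, 150 mm tall, standing loose on the bench. The point is the centre of its top.
- tip_box_top (a point): Bystander, leave alone: green box of pipette tips, 85 x 125 mm, 70 mm tall, standing loose on the bench. The point is the centre of its top.
- foam_rack_top (a point): Bystander, leave alone: white foam rack with capped tubes, 100 x 130 mm, 106 mm tall over the tubes, standing loose on the bench. The point is the centre of its top.
- cap_top (a point): Bystander, leave alone: loose blue screw cap, 32 mm across, 13 mm tall, standing loose on the bench. The point is the centre of its top.
- beaker_top (a point): Bystander, leave alone: clear beaker, 68 mm across, 85 mm tall, standing loose on the bench. The point is the centre of its top.
- plate96_top (a point): Bystander, leave alone: grey well plate, 86 x 128 mm, 14.5 mm tall, standing loose on the bench. The point is the centre of its top.
Not all that is in view belongs to the job. Leave any green look-alike of the part that bears vial2_top alone. What is shaped like the part that bears jar_rim but pink is not meant.

How it is judged:
By the outcome, as a careful person would: the job done as asked, in the order asked, and still so for the second after the job is handed in, with the robot touching nothing.
It also fails if it takes over 72 s, if anything falls off the work surface, if the arm or the gripper's body presses on something with over 40 N, if the wrist force passes 120 N, or if a joint passes its speed limit or range.

## Working session

There is one attempt and no reset: what is moved stays moved. The work goes in short steps, Python scripts to look and compute and a tool call to move; the robot and the scene stay as the last step left them, time stands still between calls to the robot, and variables do not carry over. Pictures are saved under pics/ and viewed, about 8 in all and at most 12, crops included, and the job is handed in when it is done.

Besides the shell and the picture viewer there is one more tool, called after "Call:" as name(argument=value, ...), one argument or row to a line, values as JSON. carry_out: Moves the arm, as the interface text tells. Its arguments: {"type":"object","properties":{"moves":{"type":"array","items":{"type":"array"}},"squeeze":{"type":"number"}},"required":["moves"]}

```bash
mkdir -p pics
cat > h.py <<'E'
import numpy as np, cv2
from workcell import ctrl
def snap(n,f):
    im=ctrl.capture(n); cv2.imwrite('pics/'+f,im[:,:,::-1]); return im
def find(cam,name):
    M=ctrl.camera_model(cam)['world_from_camera']; M=np.array(M)
    return [(round(r['confidence'],2),np.round(M[:3,:3]@np.array(r['point'])+M[:3,3],3).tolist()) for r in ctrl.search_frame(cam,name)]
def ray(cam,u,v,z):
    m=ctrl.camera_model(cam);K=np.array(m['intrinsics']);M=np.array(m['world_from_camera']);k=m['k1']
    p=cv2.undistortPoints(np.array([[[u,v]]],float),K,np.array([k,0,0,0,0.]))[0,0]
    d=M[:3,:3]@np.array([p[0],-p[1],-1]);o=M[:3,3]
    return o+d*(z-o[2])/d[2]
def proj(cam,P):
    m=ctrl.camera_model(cam);K=np.array(m['intrinsics']);M=np.array(m['world_from_camera']);k=m['k1']
    q=M[:3,:3].T@(np.array(P)-M[:3,3]);a=np.array([q[0],-q[1]])/-q[2];a=a*(1+k*(a@a))
    return K[:2,:2]@a+K[:2,2]
E
python3 - <<'E'
from h import *
snap('top','t0.png');
for n in ['post','nozzle_arm','carousel','jar_paddle','jar_rim','vial1_top','nozzle','wash_bottle_top','tip_box_top','foam_rack_top','cap_top','beaker_top','plate96_top']: print(n,find('top',n))
snap('side','s0.png')
for c in ['top','side']: print(np.round(ctrl.camera_model(c)['world_from_camera'],2).tolist())
s=ctrl.sense();print(s['t'],s['eef_pos'],s['eef_rot'],s['force'],ctrl.tip_extent)
E
```

```text
post [(0.85, [0.494, -0.101, 0.008])]
nozzle_arm [(0.67, [0.503, 0.044, 0.143])]
carousel [(0.8, [0.513, -0.135, 0.05])]
jar_paddle [(0.56, [0.507, -0.141, 0.051]), (0.38, [0.498, -0.102, 0.008])]
jar_rim [(0.53, [0.481, -0.216, 0.052])]
vial1_top [(0.56, [0.585, -0.166, 0.085])]
nozzle [(0.56, [0.502, 0.041, 0.141])]
wash_bottle_top [(0.68, [0.531, 0.239, 0.1]), (0.31, [0.513, -0.139, 0.055])]
tip_box_top [(0.68, [0.509, -0.138, 0.055])]
foam_rack_top [(0.82, [0.613, -0.372, 0.048])]
cap_top [(0.53, [0.606, 0.046, 0.01])]
beaker_top [(0.79, [0.74, -0.216, 0.04])]
plate96_top [(0.88, [0.445, 0.192, 0.011])]
[[-0.01, 0.99, -0.11, 0.42], [-1.0, -0.01, -0.01, -0.0], [-0.01, 0.11, 0.99, 1.49], [0.0, 0.0, 0.0, 1.0]]
[[0.88, 0.34, -0.33, 0.2], [-0.47, 0.61, -0.64, -0.66], [-0.01, 0.72, 0.7, 0.86], [0.0, 0.0, 0.0, 1.0]]
0.75 [0.15770314 0.65631851 0.4047406 ] [4.03175961e-06 1.17632367e-01 9.93057212e-01 1.82247599e-05] [-0.12501971 -1.04214747  0.25976115] 0.166
```

View pics/t0.png

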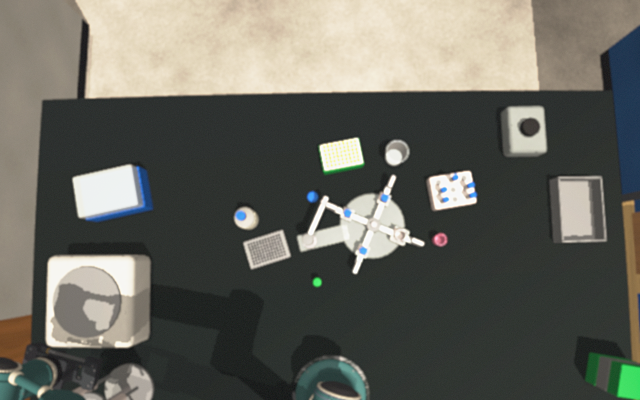

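View pics/s0.png

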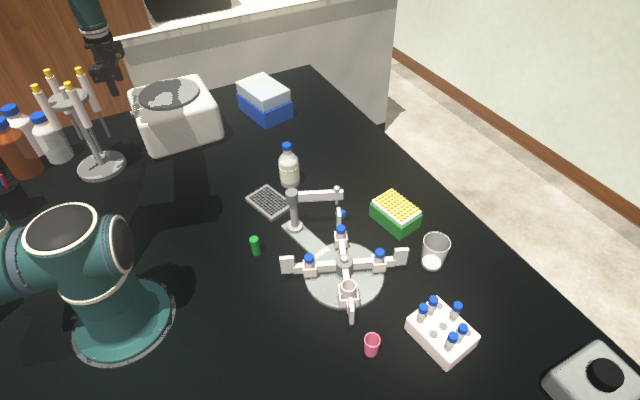

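Run:
```python
from h import *
im=cv2.imread('pics/t0.png')[165:290,280:460]
cv2.imwrite('pics/t0c.png',cv2.resize(im,None,fx=4.4,fy=4.4,interpolation=cv2.INTER_CUBIC))
```

```text
(no output)
```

View pics/t0c.png

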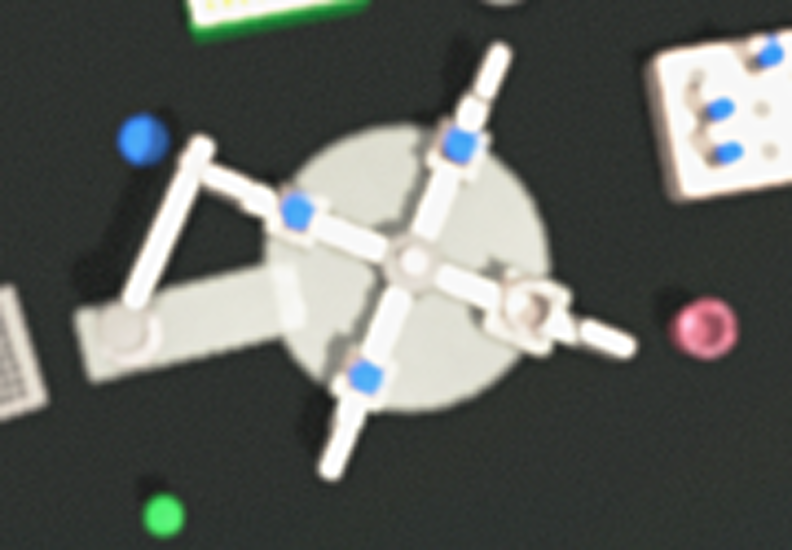

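Run:
```python
from h import *
f=lambda u,v,z: ray('top',280+(u+.5)/4.4-.5,165+(v+.5)/4.4-.5,z)[:2]
A=f(413,262,.072);P=f(130,330,.149);N=f(201,142,.145);J=f(528,303,.082)
deg=lambda d:np.degrees(np.arctan2(d[1],d[0]))
print('axis',A,'post',P,'dist',np.linalg.norm(P-A),deg(P-A))
# base disc check
print('base', f(408,268,.012))
print('nozzle end',N,np.linalg.norm(N-P),deg(N-P),'jar',J,np.linalg.norm(J-A),deg(J-A))
for n,u,v in [('up',505,48),('jar',632,348),('low',328,475)]:
    q=f(u,v,.09);print(n,q,np.linalg.norm(q-A),deg(q-A))
for n,u,v in [('c1',460,147),('c2',297,211),('c3',366,377)]:
    q=f(u,v,.086);print(n,q,np.linalg.norm(q-A),deg(q-A))
print('pink',f(705,328,.055),'blue cap',f(143,140,.013))
```

```text
axis [ 0.51274171 -0.13509407] post [0.46678392 0.05345308] dist 0.19406737527562148 103.69855037026485
base [ 0.51261962 -0.13703757]
nozzle end [0.58737749 0.00653336] 0.12939965145441865 -21.259675090046727 jar [ 0.48335234 -0.2106654 ] 0.08108489588996086 -111.250849885858
up [ 0.65525673 -0.19919341] 0.15626661643023174 -24.216903981009988
jar [ 0.45191416 -0.27803599] 0.15534600667544216 -113.05171034864132
low [ 0.37130503 -0.07390624] 0.15410478520999854 156.60589819393633
c1 [ 0.58886141 -0.16736889] 0.08267933579099124 -22.97698458019797
c2 [ 0.54723673 -0.05678581] 0.08556921578629921 66.22636648842051
c3 [ 0.4355742  -0.10066661] 0.08449896082632921 155.95647288085559
pink [ 0.46558939 -0.33549183] blue cap [0.60615806 0.04858589]
```

Top view crop: the hub is at (413,262), the post boss at (130,330), the jar mouth at (528,303) and the nozzle arm end at (200,142). The jar arm is at −113° and the post at about 103.5°, so the carousel has to turn about 143° clockwise. I'll approach the far paddle, at −23°.

Call:
carry_out(
  moves=[
    [[0.493,-0.818,0],[0,0,-100],0],
    [[0.493,-0.818,0],[0,0,-100],0],
    [[0.493,-0.818,0],[0,0,-100],0],
    [[0.493,-0.818,0],[0,0,-100],0],
    [[0.493,-0.818,0],[0,0,-100],0],
    [[0.493,-0.818,0],[0,0,-100],0],
    [[0.493,-0.818,0],[0,0,-100],0],
    [[0.493,-0.818,0],[0,0,-100],0],
    [[0.493,-0.818,0],[0,0,-100],0],
    [[0.493,-0.818,0],[0,0,-100],0],
  ],
)

```text
t: 1.75
eef_pos: [0.4163, 0.2262, 0.4052]
eef_rot: [0.0, 0.765, 0.644, 0.001]
force: [0.7, 0.5, 0.2]
width: 0.0099
```

Call:
carry_out(
  moves=[
    [[0.235,-0.389,0],[0,0,-13.4],0],
    [[0.235,-0.389,0],[0,0,-13.4],0],
    [[0.235,-0.389,0],[0,0,-13.4],0],
    [[0.235,-0.389,0],[0,0,-13.4],0],
    [[0.235,-0.389,0],[0,0,-13.4],0],
    [[0.235,-0.389,0],[0,0,-13.4],0],
    [[0.235,-0.389,0],[0,0,-13.4],0],
    [[0.235,-0.389,0],[0,0,-13.4],0],
    [[0.235,-0.389,0],[0,0,-13.4],0],
    [[0.235,-0.389,0],[0,0,-13.4],0],
  ],
)

```text
t: 2.75
eef_pos: [0.6531, -0.1675, 0.4046]
eef_rot: [0.001, 0.836, 0.549, 0.001]
force: [-0.2, 1.8, -0.5]
width: 0.0005
```

Run:
```python
from h import *
s=ctrl.sense();print(s['t'],s['eef_pos'],s['eef_rot'],s['width'],s['joint_pos'])
im=snap('wrist','w1.png')
print(np.round(ctrl.camera_model('wrist')['world_from_camera'],3).tolist())
for n,p in [('axis',(.513,-.136,.072)),('paddle',(.513+.1264,-.136-.0542,.09)),('tip',(s['eef_pos'][0],s['eef_pos'][1],s['eef_pos'][2]-.166))]: print(n,proj('wrist',p))
```

```text
2.75 [ 0.65305106 -0.16753575  0.40460033] [1.31263731e-03 8.35946675e-01 5.48808853e-01 5.25850978e-04] 0.0005276918938060207 [-2.87837666e-01  2.61606434e-01  1.60705358e+00 -9.34156474e-04
  1.27024911e+00  1.21355373e-01]
[[0.918, 0.377, 0.125, 0.685], [-0.398, 0.87, 0.292, -0.09], [0.001, -0.318, 0.948, 0.384], [0.0, 0.0, 0.0, 1.0]]
axis [182.45166881 207.88966388]
paddle [316.26772584 213.63780498]
tip [321.59541505 267.78922868]
```

View pics/w1.png

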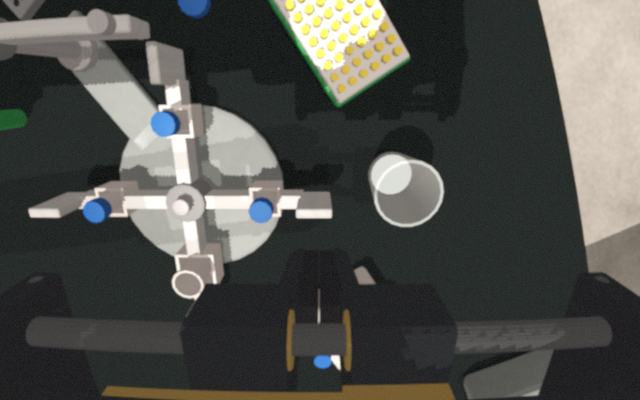

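Call:
carry_out(
  moves=[
    [[-0.002,0.005,-0.045],[0,0,0],0],
    [[-0.002,0.005,-0.09],[0,0,0],0],
    [[-0.002,0.005,-0.135],[0,0,0],0],
    [[-0.002,0.005,-0.165],[0,0,0],0],
    [[-0.002,0.005,-0.179],[0,0,0],0],
    [[-0.002,0.005,-0.179],[0,0,0],0],
  ],
)

```text
t: 3.4
eef_pos: [0.6491, -0.1597, 0.2233]
eef_rot: [-0.001, 0.836, 0.549, -0.001]
force: [0.3, -0.1, -0.6]
width: 0.0002
```

```bash
cat > arc.py <<'E'
import sys
from h import *
A=np.array([.513,-.136]);R=.1375
def plan(th0,th1,n,off=.014):
    s=ctrl.sense();e=s['eef_pos'];q=s['eef_rot'];jaw=2*np.degrees(np.arctan2(q[2],q[1]))-90
    print(s['t'],np.round(e,4),'jaw',round(jaw,1),'F',np.round(s['force'],1))
    for th in np.linspace(th0,th1,n+1)[1:]:
        a=np.radians(th);F=A+R*np.array([np.cos(a),np.sin(a)])+off*np.array([-np.sin(a),np.cos(a)])
        print('[[%.3f, %.3f, 0], [0,0,%.1f], 0],'%(*(F-e[:2]),th-jaw),end=' ')
plan(float(sys.argv[1]),float(sys.argv[2]),int(sys.argv[3]))
E
python3 arc.py -19 -49 10
```

```text
3.4 [ 0.6491 -0.1597  0.2233] jaw -23.3 F [ 0.3 -0.1 -0.6]
[[-0.003, -0.015, 0], [0,0,1.3], 0], [[-0.006, -0.022, 0], [0,0,-1.7], 0], [[-0.008, -0.028, 0], [0,0,-4.7], 0], [[-0.011, -0.035, 0], [0,0,-7.7], 0], [[-0.014, -0.042, 0], [0,0,-10.7], 0], [[-0.018, -0.048, 0], [0,0,-13.7], 0], [[-0.022, -0.054, 0], [0,0,-16.7], 0], [[-0.026, -0.060, 0], [0,0,-19.7], 0], [[-0.030, -0.065, 0], [0,0,-22.7], 0], [[-0.035, -0.071, 0], [0,0,-25.7], 0],
```

Call:
carry_out(
  moves=[
    [[-0.002,-0.008,0.002],[0,0,0],0],
    [[-0.006,-0.016,0.002],[0,0,0],0],
    [[-0.008,-0.024,0.002],[0,0,-3],0],
    [[-0.011,-0.033,0.002],[0,0,-7],0],
    [[-0.014,-0.042,0.002],[0,0,-10.7],0],
    [[-0.018,-0.048,0.002],[0,0,-13.7],0],
    [[-0.022,-0.054,0.002],[0,0,-16.7],0],
    [[-0.026,-0.06,0.002],[0,0,-19.7],0],
    [[-0.03,-0.065,0.002],[0,0,-22.7],0],
    [[-0.035,-0.071,0.002],[0,0,-25.7],0],
  ],
)

```text
t: 4.4
eef_pos: [0.6147, -0.2319, 0.2281]
eef_rot: [-0.0, 0.937, 0.348, 0.001]
force: [-0.0, 1.3, 0.2]
width: 0.0006
```

```bash
python3 arc.py -49 -79 10
```

```text
4.4 [ 0.6147 -0.2319  0.2281] jaw -49.2 F [-0.   1.3  0.2]
[[-0.006, -0.004, 0], [0,0,-2.8], 0], [[-0.011, -0.009, 0], [0,0,-5.8], 0], [[-0.017, -0.013, 0], [0,0,-8.8], 0], [[-0.023, -0.018, 0], [0,0,-11.8], 0], [[-0.029, -0.022, 0], [0,0,-14.8], 0], [[-0.035, -0.025, 0], [0,0,-17.8], 0], [[-0.041, -0.029, 0], [0,0,-20.8], 0], [[-0.048, -0.031, 0], [0,0,-23.8], 0], [[-0.055, -0.034, 0], [0,0,-26.8], 0], [[-0.062, -0.036, 0], [0,0,-29.8], 0],
```

Call:
carry_out(
  moves=[
    [[-0.006,-0.004,-0.002],[0,0,-2.8],0],
    [[-0.011,-0.009,-0.002],[0,0,-5.8],0],
    [[-0.017,-0.013,-0.002],[0,0,-8.8],0],
    [[-0.023,-0.018,-0.002],[0,0,-11.8],0],
    [[-0.029,-0.022,-0.002],[0,0,-14.8],0],
    [[-0.035,-0.025,-0.002],[0,0,-17.8],0],
    [[-0.041,-0.029,-0.002],[0,0,-20.8],0],
    [[-0.048,-0.031,-0.002],[0,0,-23.8],0],
    [[-0.055,-0.034,-0.002],[0,0,-26.8],0],
    [[-0.062,-0.036,-0.002],[0,0,-29.8],0],
  ],
)

```text
t: 5.4
eef_pos: [0.5531, -0.2694, 0.2289]
eef_rot: [0.002, 0.996, 0.094, 0.003]
force: [1.4, 0.0, 0.5]
width: 0.0006
```

```bash
python3 - <<'E'
from h import *
snap('top','t1.png');im=cv2.imread('pics/t1.png')[165:290,280:460]
cv2.imwrite('pics/t1c.png',cv2.resize(im,None,fx=4.4,fy=4.4,interpolation=cv2.INTER_CUBIC))
E
python3 arc.py -79 -106 9
```

```text
5.45 [ 0.5521 -0.2695  0.2287] jaw -79.3 F [-1.2  0.3  0.3]
[[-0.006, -0.001, 0], [0,0,-2.7], 0], [[-0.013, -0.002, 0], [0,0,-5.7], 0], [[-0.020, -0.003, 0], [0,0,-8.7], 0], [[-0.028, -0.004, 0], [0,0,-11.7], 0], [[-0.035, -0.005, 0], [0,0,-14.7], 0], [[-0.042, -0.005, 0], [0,0,-17.7], 0], [[-0.049, -0.004, 0], [0,0,-20.7], 0], [[-0.056, -0.004, 0], [0,0,-23.7], 0], [[-0.064, -0.003, 0], [0,0,-26.7], 0],
```

View pics/t1c.png

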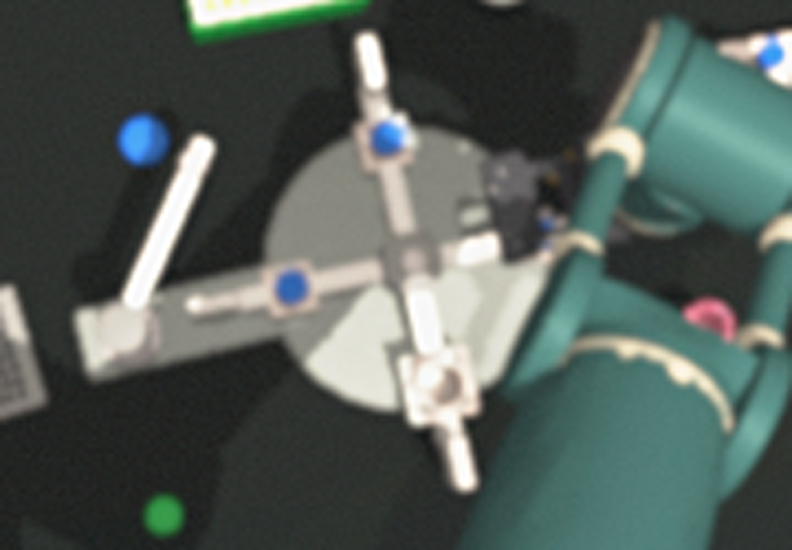

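Jar paddle now at crop (465,485) and the far paddle at (368,35), with nothing disturbed. I'll continue this stroke.

Call:
carry_out(
  moves=[
    [[-0.006,-0.001,-0.002],[0,0,-2.7],0],
    [[-0.013,-0.002,-0.002],[0,0,-5.7],0],
    [[-0.02,-0.003,-0.002],[0,0,-8.7],0],
    [[-0.028,-0.004,-0.002],[0,0,-11.7],0],
    [[-0.035,-0.005,-0.002],[0,0,-14.7],0],
    [[-0.042,-0.005,-0.002],[0,0,-17.7],0],
    [[-0.049,-0.004,-0.002],[0,0,-20.7],0],
    [[-0.056,-0.004,-0.002],[0,0,-23.7],0],
    [[-0.064,-0.003,-0.002],[0,0,-26.7],0],
  ],
)

```text
t: 6.35
eef_pos: [0.4887, -0.2734, 0.2289]
eef_rot: [0.003, 0.99, -0.14, 0.004]
force: [0.6, 0.2, 0.6]
width: 0.0002
```

Call:
carry_out(
  moves=[
    [[0.025,-0.006,0],[0,0,0],0],
    [[0.025,-0.006,0.05],[0,0,0],0],
    [[0.025,-0.006,0.1],[0,0,8],0],
    [[0.07,0.02,0.1],[0,0,16],0],
    [[0.11,0.05,0.1],[0,0,25],0],
    [[0.145,0.085,0.1],[0,0,33],0],
    [[0.165,0.12,0.1],[0,0,42],0],
    [[0.165,0.12,0.1],[0,0,50],0],
    [[0.165,0.12,0.1],[0,0,59],0],
    [[0.165,0.12,0.1],[0,0,67],0],
  ],
)

```text
t: 7.35
eef_pos: [0.6543, -0.1533, 0.3309]
eef_rot: [0.001, 0.901, 0.433, 0.006]
force: [-0.5, -0.5, -0.8]
width: 0.0007
```

```bash
python3 arc.py -16 -16 1
python3 - <<'E'
from h import *
snap('top','t2.png')
im=cv2.imread('pics/t2.png')[165:290,280:460]
cv2.imwrite('pics/t2c.png',cv2.resize(im,None,fx=4.4,fy=4.4,interpolation=cv2.INTER_CUBIC))
E
```

```text
7.35 [ 0.6543 -0.1533  0.3309] jaw -38.6 F [-0.5 -0.5 -0.8]
[[-0.005, -0.007, 0], [0,0,22.6], 0],
```

View pics/t2c.png

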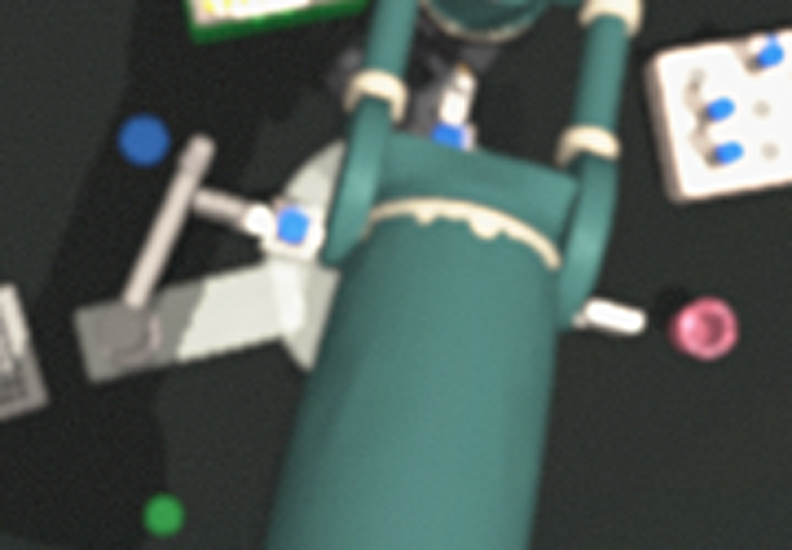

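Call:
carry_out(
  moves=[
    [[0,0.01,0],[0,0,8],0],
    [[0,0.01,0],[0,0,16],0],
    [[0,0.01,-0.03],[0,0,22.6],0],
    [[0,0.01,-0.07],[0,0,22.6],0],
    [[0,0.01,-0.1],[0,0,22.6],0],
    [[0,0.01,-0.104],[0,0,22.6],0],
  ],
)

```text
t: 8.0
eef_pos: [0.6522, -0.1437, 0.2235]
eef_rot: [-0.003, 0.798, 0.603, 0.004]
force: [-0.9, 0.1, -0.1]
width: 0.0001
```

```bash
python3 arc.py -12 -42 10
```

```text
8.0 [ 0.6522 -0.1437  0.2235] jaw -15.9 F [-0.9  0.1 -0.1]
[[-0.003, -0.014, 0], [0,0,0.9], 0], [[-0.004, -0.022, 0], [0,0,-2.1], 0], [[-0.006, -0.029, 0], [0,0,-5.1], 0], [[-0.008, -0.035, 0], [0,0,-8.1], 0], [[-0.010, -0.042, 0], [0,0,-11.1], 0], [[-0.013, -0.049, 0], [0,0,-14.1], 0], [[-0.016, -0.055, 0], [0,0,-17.1], 0], [[-0.020, -0.062, 0], [0,0,-20.1], 0], [[-0.024, -0.068, 0], [0,0,-23.1], 0], [[-0.028, -0.074, 0], [0,0,-26.1], 0],
```

Call:
carry_out(
  moves=[
    [[-0.002,-0.008,0.002],[0,0,0],0],
    [[-0.004,-0.017,0.002],[0,0,-1],0],
    [[-0.006,-0.026,0.002],[0,0,-4],0],
    [[-0.008,-0.035,0.002],[0,0,-8.1],0],
    [[-0.01,-0.042,0.002],[0,0,-11.1],0],
    [[-0.013,-0.049,0.002],[0,0,-14.1],0],
    [[-0.016,-0.055,0.002],[0,0,-17.1],0],
    [[-0.02,-0.062,0.002],[0,0,-20.1],0],
    [[-0.024,-0.068,0.002],[0,0,-23.1],0],
    [[-0.028,-0.074,0.002],[0,0,-26.1],0],
  ],
)

```text
t: 9.0
eef_pos: [0.6251, -0.2193, 0.2288]
eef_rot: [-0.0, 0.914, 0.405, 0.006]
force: [0.4, -1.5, 0.0]
width: 0.0003
```

```bash
python3 arc.py -42 -72 10
```

```text
9.0 [ 0.6251 -0.2193  0.2288] jaw -42.2 F [ 0.4 -1.5  0. ]
[[-0.005, -0.004, 0], [0,0,-2.8], 0], [[-0.010, -0.010, 0], [0,0,-5.8], 0], [[-0.015, -0.015, 0], [0,0,-8.8], 0], [[-0.020, -0.020, 0], [0,0,-11.8], 0], [[-0.025, -0.024, 0], [0,0,-14.8], 0], [[-0.031, -0.029, 0], [0,0,-17.8], 0], [[-0.037, -0.033, 0], [0,0,-20.8], 0], [[-0.043, -0.037, 0], [0,0,-23.8], 0], [[-0.050, -0.040, 0], [0,0,-26.8], 0], [[-0.056, -0.043, 0], [0,0,-29.8], 0],
```

Call:
carry_out(
  moves=[
    [[-0.005,-0.004,-0.002],[0,0,-2.8],0],
    [[-0.01,-0.01,-0.002],[0,0,-5.8],0],
    [[-0.015,-0.015,-0.002],[0,0,-8.8],0],
    [[-0.02,-0.02,-0.002],[0,0,-11.8],0],
    [[-0.025,-0.024,-0.002],[0,0,-14.8],0],
    [[-0.031,-0.029,-0.002],[0,0,-17.8],0],
    [[-0.037,-0.033,-0.002],[0,0,-20.8],0],
    [[-0.043,-0.037,-0.002],[0,0,-23.8],0],
    [[-0.05,-0.04,-0.002],[0,0,-26.8],0],
    [[-0.056,-0.043,-0.002],[0,0,-29.8],0],
  ],
)

```text
t: 10.0
eef_pos: [0.5699, -0.264, 0.2302]
eef_rot: [0.003, 0.988, 0.154, 0.009]
force: [0.6, -0.3, -0.4]
width: 0.0006
```

```bash
python3 arc.py -72 -77 5
python3 - <<'E'
from h import *
snap('top','t3.png')
im=cv2.imread('pics/t3.png')[190:280,290:420]
cv2.imwrite('pics/t3c.png',cv2.resize(im,None,fx=6,fy=6,interpolation=cv2.INTER_CUBIC))
E
```

```text
10.0 [ 0.5699 -0.264   0.2302] jaw -72.3 F [ 0.6 -0.3 -0.4]
[[-0.003, 0.001, 0], [0,0,-0.7], 0], [[-0.006, -0.000, 0], [0,0,-1.7], 0], [[-0.008, -0.001, 0], [0,0,-2.7], 0], [[-0.010, -0.002, 0], [0,0,-3.7], 0], [[-0.012, -0.003, 0], [0,0,-4.7], 0],
```

View pics/t3c.png

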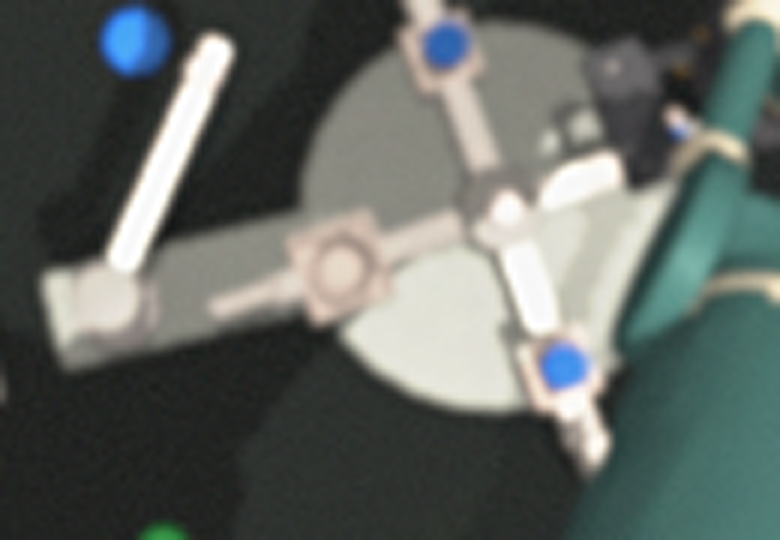

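Run:
```python
from h import *
f=lambda u,v,z: ray('top',290+(u+.5)/6-.5,190+(v+.5)/6-.5,z)[:2]
deg=lambda d:np.degrees(np.arctan2(d[1],d[0]))
c1=f(447,44,.086);c2=f(565,365,.086);J=f(342,267,.082);pe=f(215,308,.09);P=f(105,300,.149);A=(c1+c2)/2
foot=f(54,321,.006)
print('mid caps',A,'jar by caps',deg(c1-c2)+90,'jar',J,deg(J-A),'paddle',pe,deg(pe-A),np.linalg.norm(pe-A),'post',P,deg(P-A),np.linalg.norm(P-A),'foot',foot,deg(foot-A))
# foot bar edge direction via line fit on first image, colour edges
im=cv2.imread('pics/t0.png');K=cv2.resize(im[190:280,290:420],None,fx=6,fy=6,interpolation=cv2.INTER_CUBIC)
g=cv2.cvtColor(K,cv2.COLOR_BGR2GRAY)
lo=[];up=[]
for u in range(80,320,10):
    col=cv2.GaussianBlur(g,(5,5),0)[:,u].astype(float);d=np.diff(col)
    b=250+np.argmin(d[250:400]);lo.append(f(u,b,.006))
lo=np.array(lo);
l=cv2.fitLine(lo.astype(np.float32),cv2.DIST_HUBER,0,1e-4,1e-4).ravel()
print('lower edge angle',deg(l[:2]),l[2:], 'dist axis->edge',np.cross(l[:2],A-l[2:]))
```

```text
mid caps [ 0.5136549  -0.13500895] jar by caps 108.82924219019695 jar [ 0.48396207 -0.05419073] 110.17347105734679 paddle [0.46449434 0.00839752] 108.92200991981044 0.15159873242157826 post [0.46695082 0.05927749] 103.51673997920594 0.19982114740758616 foot [0.46181754 0.09245257] 102.83816872488292
lower edge angle -77.26102 [0.454817   0.00565318] dist axis->edge 0.02637222322431897<stdin>:16: DeprecationWarning: Arrays of 2-dimensional vectors are deprecated. Use arrays of 3-dimensional vectors instead. (deprecated in NumPy 2.0)
```

Jar arm at 108.9° against the post's 103.2°, so 5.7° remain. I'll push gently.

Call:
carry_out(
  moves=[
    [[-0.003,0,-0.002],[0,0,-0.7],0],
    [[-0.006,0,-0.002],[0,0,-1.7],0],
    [[-0.008,-0.001,-0.002],[0,0,-2.7],0],
    [[-0.01,-0.002,-0.002],[0,0,-3.7],0],
    [[-0.012,-0.003,-0.002],[0,0,-4.7],0],
    [[-0.013,-0.003,-0.002],[0,0,-5],0],
    [[-0.013,-0.003,-0.002],[0,0,-5],0],
  ],
)

```text
t: 10.75
eef_pos: [0.5559, -0.2672, 0.2277]
eef_rot: [0.003, 0.994, 0.11, 0.007]
force: [-0.4, -0.3, 1.0]
width: 0.0005
```

```bash
cat > meas.py <<'E'
import sys
from h import *
# measure arm angle from blue caps (the two visible) in the top picture
def meas(fn):
    im=snap('top',fn)
    s=cv2.resize(im[190:280,290:420],None,fx=6,fy=6,interpolation=cv2.INTER_CUBIC).astype(int)
    m=((s[...,2]-s[...,0]>55)).astype(np.uint8)
    n,_,st,c=cv2.connectedComponentsWithStats(m)
    f=lambda u,v,z: ray('top',290+(u+.5)/6-.5,190+(v+.5)/6-.5,z)[:2]
    A=np.array([.5132,-.1355])
    for i in range(1,n):
        if st[i,4]>150:
            p=f(*c[i],.086);d=p-A;print(c[i].round(),st[i,4],p.round(4),'r %.4f ang %.2f'%(np.hypot(*d),np.degrees(np.arctan2(d[1],d[0]))))
    cv2.imwrite('pics/c_'+fn,s.clip(0,255).astype(np.uint8)[:,:,::-1])
meas(sys.argv[1])
E
python3 meas.py t4.png; python3 arc.py -77 -78 1
```

```text
[134.  41.] 3998 [0.597  0.0465] r 0.2004 ang 65.29
[466.  38.] 1483 [ 0.5959 -0.1172] r 0.0847 ang 12.46
[546. 372.] 1654 [ 0.4309 -0.1527] r 0.0840 ang -168.22
10.8 [ 0.5559 -0.2672  0.2277] jaw -77.4 F [0.7 1.  0.2]
[[-0.001, -0.000, 0], [0,0,-0.6], 0],
```

Call:
carry_out(
  moves=[
    [[0.025,0.006,0],[0,0,0],0],
    [[0.025,0.006,0.05],[0,0,0],0],
    [[0.025,0.006,0.1],[0,0,0],0],
    [[0.025,0.006,0.15],[0,0,0],0],
    [[-0.01,0.04,0.172],[0,0,0],0],
    [[-0.04,0.08,0.172],[0,0,0],0],
    [[-0.075,0.12,0.172],[0,0,0],0],
    [[-0.11,0.16,0.172],[0,0,0],0],
    [[-0.145,0.2,0.172],[0,0,0],0],
    [[-0.155,0.217,0.172],[0,0,0],0],
  ],
)

```text
t: 11.8
eef_pos: [0.3983, -0.0484, 0.399]
eef_rot: [0.003, 0.994, 0.11, 0.007]
force: [0.3, 0.5, -0.6]
width: 0.0005
```

Run:
```python
from h import *
s=ctrl.sense();print(s['t'],s['eef_pos'])
snap('wrist','w2.png'); A=(.5132,-.1355)
for n,p in [('axis',(*A,.072)),('fill rim',(A[0]+.085*np.cos(np.radians(103.2)),A[1]+.085*np.sin(np.radians(103.2)),.082)),('post',(A[0]+.2*np.cos(np.radians(103.2)),A[1]+.2*np.sin(np.radians(103.2)),.149))]: print(n,proj('wrist',p))
```

```text
11.8 [ 0.39826888 -0.04844996  0.39896371]
axis [441.64100032  85.66923066]
fill rim [349.04344066  84.9748338 ]
post [187.96963217  84.08110247]
```

View pics/w2.png

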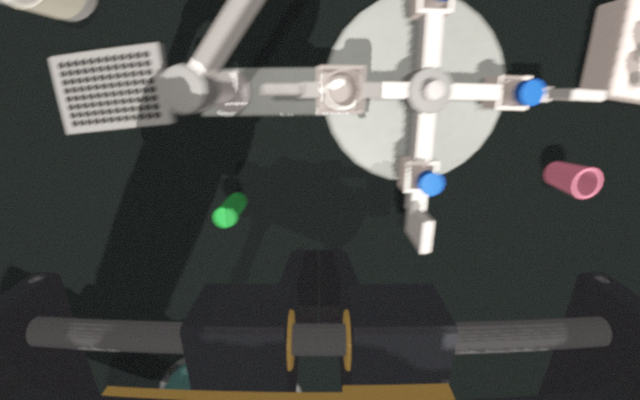

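Run:
```python
import cv2
im=cv2.imread('pics/w2.png')[40:140,160:460]
im=cv2.resize(im,None,fx=2.6,fy=5.2,interpolation=cv2.INTER_CUBIC);cv2.imwrite('pics/w2c.png',im)
```

```text
(no output)
```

View pics/w2c.png

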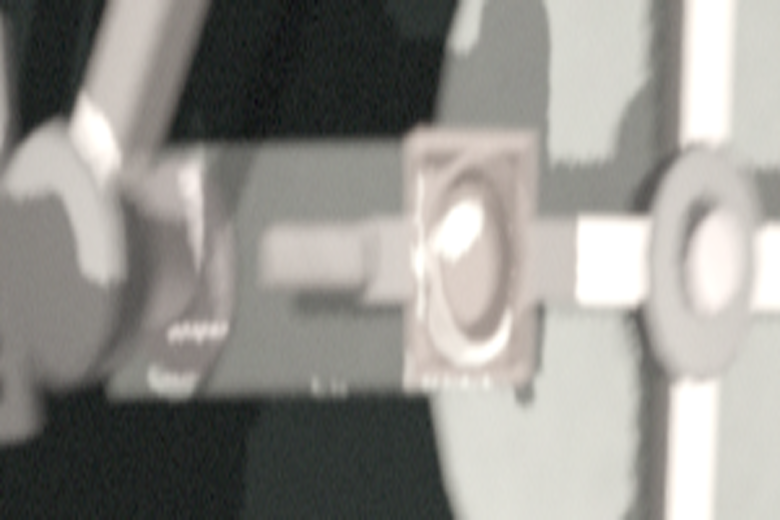

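Run:
```python
from h import *
f=lambda U,V,z: ray('wrist',160+(U+.5)/2.6-.5,40+(V+.5)/5.2-.5,z)[:2]
deg=lambda d:np.degrees(np.arctan2(d[1],d[0]))
A=f(702,262,.072)
print('A',A)
for n,q in [('jar',f(468,264,.082)),('paddle out',f(262,257,.09)),('paddle in',f(355,257,.09)),('boss',f(62,256,.149)),('foot300',f(300,266,.012)),('foot400',f(400,264,.012))]:
    print(n,q.round(4),np.linalg.norm(q-A).round(4),deg(q-A).round(2))
print('bar edges', [deg(f(200,V1,.012)-f(400,V2,.012)).round(2) for V1,V2 in [(147,139),(394,388)]])
print('arm bar edges',[deg(f(365,V1,.055)-f(650,V2,.055)).round(2) for V1,V2 in [(216,215),(304,306)]])
print('paddle edges',[deg(f(262,V1,.09)-f(355,V2,.09)).round(2) for V1,V2 in [(228,226),(288,287)]])
```

```text
A [ 0.50700881 -0.12594839]
jar [ 0.4876 -0.0459] 0.0824 103.62
paddle out [0.4739 0.0202] 0.1499 102.78
paddle in [ 0.4803 -0.0093] 0.1196 102.89
boss [0.4638 0.0619] 0.1927 102.95
foot300 [0.4746 0.0175] 0.1471 102.74
foot400 [ 0.4839 -0.0227] 0.1058 102.62
bar edges [np.float64(103.35), np.float64(103.22)]
arm bar edges [np.float64(103.12), np.float64(102.77)]
paddle edges [np.float64(102.93), np.float64(102.66)]
```

Wrist view: hub at about (429,90), jar (345,90), paddle (285,90) and post boss (185,90) are collinear. The jar's paddle is at 102.8° and the post at 102.9°, so the carousel is aligned. Next is the nozzle arm.

Call:
carry_out(
  moves=[
    [[0.04,0.025,0],[0,0,8],0],
    [[0.08,0.05,0],[0,0,16],0],
    [[0.12,0.08,0],[0,0,24],0],
    [[0.15,0.1,0],[0,0,32],0],
    [[0.178,0.109,0],[0,0,40],0],
    [[0.178,0.109,0],[0,0,48],0],
    [[0.178,0.109,0],[0,0,56],0],
    [[0.178,0.109,-0.04],[0,0,56],0],
    [[0.178,0.109,-0.08],[0,0,56],0],
    [[0.178,0.109,-0.111],[0,0,56],0],
  ],
)

```text
t: 12.85
eef_pos: [0.5741, 0.0626, 0.2853]
eef_rot: [-0.002, 0.826, 0.564, 0.005]
force: [0.7, -0.4, 0.3]
width: 0.0007
```

```bash
sed -e 's/^A=.*/A=np.array([.4682,.0594]);R=.1/' -e 's/off=.014/off=.015/' arc.py > arcn.py; python3 arcn.py -13 -43 10
```

```text
12.85 [0.5741 0.0626 0.2853] jaw -21.3 F [ 0.7 -0.4  0.3]
[[-0.006, -0.016, 0], [0,0,5.3], 0], [[-0.006, -0.022, 0], [0,0,2.3], 0], [[-0.008, -0.027, 0], [0,0,-0.7], 0], [[-0.009, -0.032, 0], [0,0,-3.7], 0], [[-0.011, -0.037, 0], [0,0,-6.7], 0], [[-0.012, -0.042, 0], [0,0,-9.7], 0], [[-0.015, -0.047, 0], [0,0,-12.7], 0], [[-0.017, -0.051, 0], [0,0,-15.7], 0], [[-0.020, -0.056, 0], [0,0,-18.7], 0], [[-0.023, -0.060, 0], [0,0,-21.7], 0],
```

Call:
carry_out(
  moves=[
    [[-0.004,-0.01,0.002],[0,0,0],0],
    [[-0.006,-0.019,0.003],[0,0,0],0],
    [[-0.008,-0.026,0.003],[0,0,-0.7],0],
    [[-0.009,-0.032,0.003],[0,0,-3.7],0],
    [[-0.011,-0.037,0.003],[0,0,-6.7],0],
    [[-0.012,-0.042,0.003],[0,0,-9.7],0],
    [[-0.015,-0.047,0.003],[0,0,-12.7],0],
    [[-0.017,-0.051,0.003],[0,0,-15.7],0],
    [[-0.02,-0.056,0.003],[0,0,-18.7],0],
    [[-0.023,-0.06,0.003],[0,0,-21.7],0],
  ],
)

```text
t: 13.85
eef_pos: [0.5523, 0.0016, 0.2916]
eef_rot: [0.0, 0.918, 0.397, 0.008]
force: [1.0, 0.1, 0.3]
width: 0.0002
```

```bash
python3 arcn.py -43 -72 10
```

```text
13.85 [0.5523 0.0016 0.2916] jaw -43.2 F [1.  0.1 0.3]
[[-0.004, -0.004, 0], [0,0,-2.7], 0], [[-0.007, -0.008, 0], [0,0,-5.6], 0], [[-0.010, -0.011, 0], [0,0,-8.5], 0], [[-0.014, -0.015, 0], [0,0,-11.4], 0], [[-0.018, -0.018, 0], [0,0,-14.3], 0], [[-0.022, -0.022, 0], [0,0,-17.2], 0], [[-0.026, -0.025, 0], [0,0,-20.1], 0], [[-0.030, -0.028, 0], [0,0,-23.0], 0], [[-0.034, -0.030, 0], [0,0,-25.9], 0], [[-0.039, -0.033, 0], [0,0,-28.8], 0],
```

Call:
carry_out(
  moves=[
    [[-0.004,-0.004,-0.002],[0,0,-2.7],0],
    [[-0.007,-0.008,-0.003],[0,0,-5.6],0],
    [[-0.01,-0.011,-0.003],[0,0,-8.5],0],
    [[-0.014,-0.015,-0.003],[0,0,-11.4],0],
    [[-0.018,-0.018,-0.003],[0,0,-14.3],0],
    [[-0.022,-0.022,-0.003],[0,0,-17.2],0],
    [[-0.026,-0.025,-0.003],[0,0,-20.1],0],
    [[-0.03,-0.028,-0.003],[0,0,-23],0],
    [[-0.034,-0.03,-0.003],[0,0,-25.9],0],
    [[-0.039,-0.033,-0.003],[0,0,-28.8],0],
  ],
)

```text
t: 14.85
eef_pos: [0.5144, -0.0322, 0.2918]
eef_rot: [0.003, 0.988, 0.155, 0.011]
force: [0.9, -0.0, 0.2]
width: 0.0002
```

```bash
python3 arcn.py -72 -78 6
```

```text
14.85 [ 0.5144 -0.0322  0.2918] jaw -72.2 F [ 0.9 -0.   0.2]
[[-0.003, 0.000, 0], [0,0,-0.8], 0], [[-0.004, -0.000, 0], [0,0,-1.8], 0], [[-0.006, -0.001, 0], [0,0,-2.8], 0], [[-0.007, -0.002, 0], [0,0,-3.8], 0], [[-0.009, -0.002, 0], [0,0,-4.8], 0], [[-0.011, -0.003, 0], [0,0,-5.8], 0],
```

Call:
carry_out(
  moves=[
    [[-0.003,0,-0.003],[0,0,-0.8],0],
    [[-0.004,0,-0.003],[0,0,-1.8],0],
    [[-0.006,-0.001,-0.003],[0,0,-2.8],0],
    [[-0.007,-0.002,-0.003],[0,0,-3.8],0],
    [[-0.007,-0.002,-0.003],[0,0,-4.3],0],
  ],
)

```text
t: 15.35
eef_pos: [0.5074, -0.0343, 0.289]
eef_rot: [0.004, 0.993, 0.117, 0.011]
force: [1.1, -0.7, 1.0]
width: 0.0004
```

Call:
carry_out(
  moves=[
    [[-0.001,0,0],[0,0,-0.4],0],
    [[-0.002,0,0],[0,0,-0.4],0],
    [[-0.002,0,0],[0,0,-0.4],0],
  ],
)

```text
t: 15.65
eef_pos: [0.5052, -0.0343, 0.2887]
eef_rot: [0.004, 0.993, 0.114, 0.01]
force: [-0.2, 0.2, 0.6]
width: 0.0006
```

Call:
carry_out(
  moves=[
    [[-0.001,0,0],[0,0,0],0],
    [[-0.001,0,0],[0,0,0],0],
  ],
)

```text
t: 15.85
eef_pos: [0.5041, -0.0342, 0.2886]
eef_rot: [0.004, 0.993, 0.114, 0.01]
force: [-0.5, -0.7, -1.0]
width: 0.0002
```

Call:
carry_out(
  moves=[
    [[-0.001,0,0],[0,0,0],0],
    [[-0.001,0,0],[0,0,0],0],
  ],
)

```text
t: 16.05
eef_pos: [0.5031, -0.0342, 0.2886]
eef_rot: [0.004, 0.993, 0.114, 0.01]
force: [0.7, -0.0, 0.1]
width: 0.0005
```

Run:
```python
from h import *
snap('top','t5.png')
im=cv2.imread('pics/t5.png')[190:280,290:420]
cv2.imwrite('pics/t5c.png',cv2.resize(im,None,fx=6,fy=6,interpolation=cv2.INTER_CUBIC))
for i in range(3): print(np.round(ctrl.sense()['force'],2),np.round(ctrl.sense()['wrist_torque'],2)); ctrl.capture('top')
```

```text
[ 0.68 -0.37 -0.52] [-0.07  0.04 -0.03]
[ 1.3  -0.41 -0.8 ] [-0.09  0.06  0.02]
[ 0.88 -0.32 -0.14] [-0.06 -0.01 -0.03]
```

View pics/t5c.png

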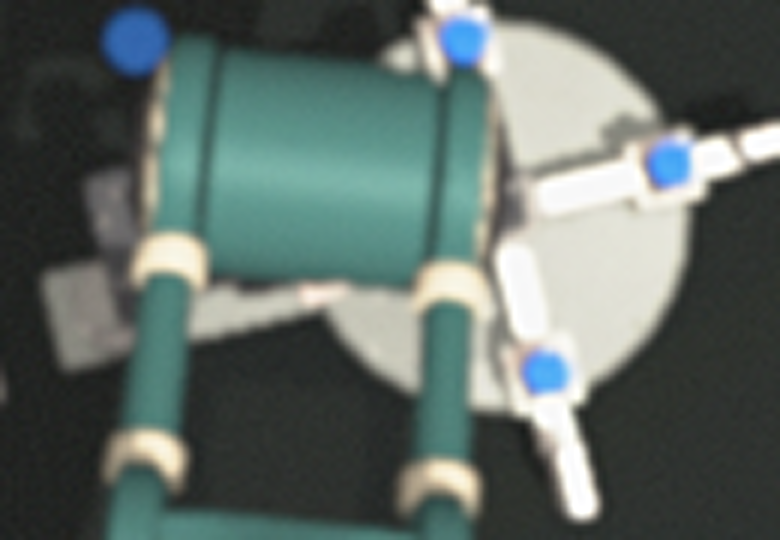

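Arm occludes the nozzle here; carousel caps unchanged. I'll continue in 1 mm steps until the stop shows in the force.

Call:
carry_out(
  moves=[
    [[-0.001,0,0],[0,0,0],0],
    [[-0.001,0,0],[0,0,0],0],
  ],
)

```text
t: 16.45
eef_pos: [0.5027, -0.0342, 0.2887]
eef_rot: [0.004, 0.993, 0.114, 0.011]
force: [4.7, 0.0, -4.5]
width: 0.0007
```

Call:
carry_out(
  moves=[
    [[-0.001,0,0],[0,0,0],0],
    [[-0.001,0,0],[0,0,0],0],
  ],
)

```text
t: 16.65
eef_pos: [0.5023, -0.0342, 0.2887]
eef_rot: [0.004, 0.993, 0.114, 0.012]
force: [5.5, -0.3, -4.2]
width: 0.0006
```

Call:
carry_out(
  moves=[
    [[-0.001,0,0],[0,0,0],0],
    [[-0.001,0,0],[0,0,0],0],
  ],
)

```text
t: 16.85
eef_pos: [0.5019, -0.0342, 0.2888]
eef_rot: [0.004, 0.993, 0.114, 0.014]
force: [6.7, -0.7, -3.7]
width: 0.0005
```

Force stepped from about 1 N to 5–7 N with little motion, so the arm is at its stop. Drawing back and looking.

Call:
carry_out(
  moves=[
    [[0.012,0.003,0],[0,0,0],0],
    [[0.03,0.007,0],[0,0,0],0],
    [[0.03,0.007,0.04],[0,0,0],0],
    [[0.03,0.007,0.08],[0,0,0],0],
    [[0.03,0.007,0.125],[0,0,0],0],
    [[-0.01,0,0.125],[0,0,0],0],
    [[-0.055,-0.005,0.125],[0,0,0],0],
    [[-0.1,-0.014,0.125],[0,0,0],0],
    [[-0.104,-0.014,0.125],[0,0,0],0],
  ],
)

```text
t: 17.75
eef_pos: [0.3942, -0.0482, 0.4131]
eef_rot: [0.004, 0.993, 0.114, 0.012]
force: [-0.4, -1.0, 0.4]
width: 0.0005
```

Run:
```python
import sys
from h import *
snap('wrist','w3.png');snap('side','s3.png')
a=cv2.imread('pics/w3.png')[0:250,80:640]
a=cv2.resize(a,(790,353));b=cv2.imread('pics/s3.png')[170:300,240:440];b=cv2.resize(b,(380,247),interpolation=cv2.INTER_CUBIC)
o=np.zeros((600,790,3),np.uint8);o[:353]=a;o[353:,:380]=b
snap('top','t6.png');c=cv2.imread('pics/t6.png')[190:270,290:420];o[353:,388:]=cv2.resize(c,(402,247),interpolation=cv2.INTER_CUBIC)
cv2.imwrite('pics/m.png',o);s=ctrl.sense();print(s['t'],s['force'],s['eef_pos'])
```

```text
17.9 [ 0.74393986 -0.32822134 -0.13927553] [ 0.39833899 -0.048197    0.4143094 ]
```

View pics/m.png

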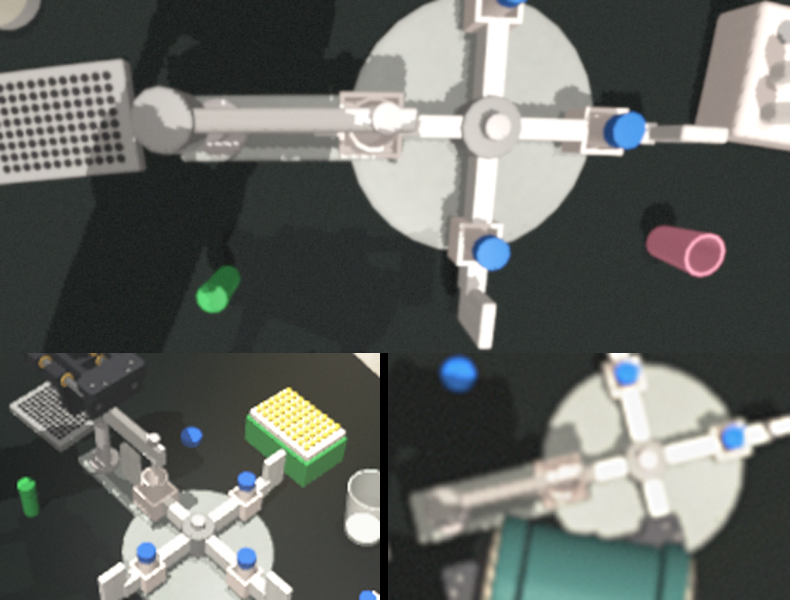

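Run:
```python
from h import *
f=lambda X,Y,z: ray('wrist',80+X/1.4107,Y/1.412,z)[:2]
deg=lambda d:np.degrees(np.arctan2(d[1],d[0]))
A=f(491,126,.072);P=f(163,120,.149);E=f(405,118,.145);N=f(390,118,.147)
print('axis from post',deg(A-P),'arm',deg(E-P),'edges',deg(f(370,108,.145)-f(200,109,.145)),deg(f(370,130,.145)-f(200,131,.145)),'carousel arm edges',deg(f(640,125,.09)-f(728,134,.09)),deg(f(420,126,.055)-f(580,130,.055)))
```

```text
axis from post -76.87341372435 arm -76.69577660506118 edges -76.92839034991282 -76.91134748282842 carousel arm edges 100.33648773000434 102.71312460228943
```

Call:
carry_out(
  moves=[
    [[0,0,0.05],[0,0,0],0],
    [[0,-0.04,0.09],[0,0,0],0],
    [[0,-0.08,0.1],[0,0,0],0],
    [[0,-0.12,0.1],[0,0,0],0],
    [[0,-0.12,0.1],[0,0,0],0],
    [[0,-0.12,0.1],[0,0,0],0],
  ],
)

```text
t: 18.5
eef_pos: [0.3996, -0.1691, 0.514]
eef_rot: [0.003, 0.994, 0.113, 0.014]
force: [0.3, -0.2, -0.6]
width: 0.0005
```

```bash
python3 -c "
from h import *
s=ctrl.sense();print(s['t'],s['eef_pos'],s['force']);print(ctrl.close_job())"
```

```text
18.5 [ 0.39963007 -0.16909116  0.51398268] [ 0.26776197 -0.20817917 -0.55071155]
the job is handed in; nothing more can be done
None
```

The jar stands at the filling place, the nozzle arm is at its stop above it, and the job is handed in at 18.5 s of the 72 s allowed. I pushed with the closed fingertips held together as one, turning the carousel about 143° clockwise in two strokes on its paddles. Then I swung the nozzle arm to its stop and lifted the hand clear.

- **Carousel:** the wrist camera put the jar's paddle at 102.8° and the post at 102.7–102.9°. The loose vial caps, seen from the top camera, gave 102.1° instead. I trusted the paddle, because the vials have play in their pockets.
- **Nozzle arm:** it measured −76.7 to −76.9° against −76.9° for the line from the post to the carousel's axis. The push force rose from about 1 N to 5–7 N as the arm met the stop.
- **After the nozzle push:** one edge of the carousel, read roughly from the small combined picture, gave 100.3°. Another gave 102.7°, the same as before. I took the first as a reading error and did not measure it again.
- **Bystanders and hand:** the things on the bench that showed in the last pictures stood where they were. I did not view the wash bottle and beaker fully again. The hand was touching nothing when I handed in.

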